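# True up a picture-frame corner with a try square

## Robot

A 6-joint arm with a two-finger parallel gripper is mounted at the origin on a cart in front of the work surface, level with it; the furniture and walls round the work are solid. World frame = base frame: x ahead of the robot, y to its left, z up, the work surface at z = 0. Lengths are in m, angles in rad, forces in N, time in s.
With the tool pointing down it reaches from about 0.325 to 0.775 m from the base axis. Payload 5.5 kg.
Tool frame: the origin (TCP) lies at the very end of the fingers, on their centre line; the grasp point (between the pads) lies 19 mm behind it (bot.grasp_offset is the distance from the TCP to the grasp point, in m); z points along the fingers, y is the direction in which the jaws open and shut (so a half turn about z gives the same grasp; the last joint's range is limited). The gripper opens to 88 mm and grips with 3 to 60 N. Pads are 20 mm wide; open, the fingers measure 115 mm over their backs; the gripper's body (75 mm by 178 mm) begins 61 mm behind the grasp point.
Start: joints at [1.219, 0.091, 1.231, -0, 1.82, -0.057], TCP at [0.174, 0.574, 0.185] pointing down, gripper open.
Joint ranges: [-2.87, 2.87], [-0.86, 2.18], [0.17, 2.46], [-1.51, 4.65], [0.06, 2.69], [-2.65, 2.65]. Speed limits (rad/s): [2.57, 2.57, 3.01, 3.14, 3.14, 3.14].

## Interface

Orientations are given as a rotation vector (axis times angle).
In Python, from cell import bot gives the robot as it stands. Calls block until the motion is done:
- bot.move_pose(position, orientation): joint-space move of the TCP to a pose.
- bot.move_l(position, feed=0.15, frame=None): straight line of the TCP; frame=None keeps the orientation; feed is the mean speed in m/s.
- bot.movej(angles): joint-space move.
- bot.move_gripper(opening): opening from 0.0 (shut) to 1.0 (fully open); the grip force is fixed at half the most; returns when the fingers have stopped.
- bot.hold(seconds).
- bot.solve_ik(position, orientation): joint angles nearest the present ones, or None.
- bot.state(): the state.
- bot.get_image(name): name is "scene" or "top" or "wrist"; returns a dict with "pixels" (384x512x3 uint8, red, green, blue), "vfov" (degrees; the focal length in pixels is half the picture's height over the tangent of half this angle, whatever the lens; pixels are square), "cx", "cy" (the principal point, pixels), "eye" and "rotation" of the camera in the world; the wrist camera has in their place "mount" (4x4, takes a point from camera to tool coordinates, whose origin is the TCP and whose axes are the flange's). Camera axes: x right, y up, looking along -z (the intrinsics and any distortion apply to the point x, -y, -z); pixel columns grow to the right and rows downward; lengths in m; the calibration is good to about 2 mm. The wrist camera is an equidistant fisheye: a pixel r from the principal point sees the ray r / f radians off the axis. A picture is of the moment at which its call begins: read the wrist's pose just before it. There is no depth.
A pose or a line that the arm cannot do raises bot.PlanningError and nothing moves.
- bot.hand_in(): hands the job in, once; it reports no verdict.
Trained networks look in the newest picture that a camera, given by its name, has taken for a name from the list of things; names that differ only in an ending like _2 or _b are one class to them, and where a whole thing is asked for, a point or a joint stands for the part that bears it (a point fixed in the world has none). Each returns a list of dicts, best first, with "confidence" (0 to 1); they miss things now and then, are a little off and sometimes report something else, mostly with a low value. They report only what shows in the picture. A call takes as long as a camera call. They do not tell look-alikes from the thing itself.
- bot.masks_of(target, camera): "region" (384x512 bool, what is visible of it) and "position" ([column, row] as shares, 0 to 1, of the picture: columns of its width, rows of its height, amid what is visible of it).
- bot.tip_of(target, camera): "position" ([column, row] as shares, 0 to 1, of the picture: columns of its width, rows of its height: a listed point, or the origin of a listed thing).
The state is a dict: "clock": time; "qpos": joint angles; "dq": joint speeds; "tau": joint torques, N m; "eef_pos": TCP position; "eef_rot": TCP orientation; "wrist_force": force on the tool from outside, world axes, zero at the start; "ft_torque": the same for the moment, N m; "opening": opening from 0.0 (shut) to 1.0 (fully open).
Only numpy, scipy, OpenCV 4.12 (cv2) and the standard library are available. Lean on these libraries where they do the work, as an engineer would, in place of code of your own. Each camera call takes 0.05 s, during which the arm holds its last target.

## Task

The second rail of this picture-frame corner has splayed open on its pivot screw. Take the try square by its raised grip, set it round the outside of the corner and press its stock against the screwed-down rail and its blade against the loose rail until both sit flush without gaps, keeping it pressed for about a second. Then lay the square down flat, wholly on the cork mat again, leaving the corner square; touch the rails only with the square, do not drop it, and leave the desk things where they are.

Things in the scene. Friction and masses are not known exactly. Their poses are not given: they have to be found in the camera images.
- try_square: Try square lying flat, about 0.26 kg: dark wooden stock with a steel blade at a right angle and a wooden grip rib on the stock. Origin: its inner corner, at the underside; z up. The stock lies along own +x, the blade along own +y; the working faces are y = 0 of the stock (looking to +y) and x = 0 of the blade (looking to +x).
- square_stock: The square's stock (same origin and axes as the square): x -22 to +88 mm, y -24 to 0, 20 mm high; brass-faced on its working face y = 0.
- square_blade: The square's thin steel blade (same origin and axes as the square): y 0 to 90 mm, x -22 to 0, 4 mm thick, 6 to 10 mm above the underside.
- square_grip (a point): Middle of the top of the square's grip rib, 54 mm above the underside, at own (33, -12) mm; same axes as the square. The rib is 60 mm long (own x), 16 mm thick (own y) and rises from 20 to 54 mm above the underside: pinch it across its thickness.
- square_heel (a point): Outer corner (heel) of the square, at the underside.
- square_stock_end (a point): Outer corner of the free end of the square's stock, at the underside.
- square_blade_end (a point): Outer corner of the free end of the square's blade, at the level of the stock's underside.
- stock_face_end (a point): Free end of the stock's working face, at own (88, 0) mm, at the underside.
- blade_edge_end (a point): Free end of the blade's working edge, at own (0, 90) mm, at the level of the underside.
- board: Plywood glue-up board, 200 x 200 x 6 mm, fixed to the desk; origin at the centre of its underside. The frame corner lies on it, the outer corner point at own (-40, -40) mm.
- fixed_rail: Rail of the frame, 130 x 20 x 16 mm (length, width, height), white-painted wood, screwed to the board. Origin: the outer corner of the frame, at the board's top. It runs along own +x from 0 to 130 mm; its outside face is y = 0 (looking to -y), its end face x = 0. When the corner is square the loose rail's outside face also lies in x = 0.
- frame_corner (a point): Outer corner point of the frame, at the top of the board; same point and axes as the fixed rail. With the square set flush round the corner, its inner corner lies here and its axes are parallel to these.
- loose_rail (a joint): Angle of the loose rail, rad: 0 = exactly square to the fixed rail; positive = splayed open, away from the fixed rail. Stiff pivot (about 0.07 N m of friction), stays where it is left; it can also be pushed past square. Vertical pivot screw at (10, 28) mm in the fixed rail's axes.
- loose_rail_tip (a point): Free end of the loose rail's outside face, at the board's top. The rail is 20 mm wide and 16 mm high; at 0 rad it runs along the fixed rail's +y from 22 to 130 mm.
- cork_mat: Cork mat, 190 x 190 x 4 mm, fixed to the desk, where the square lies at the start and belongs at the end; origin at the centre of its underside, sides along its own x and y.
- stapler: Red desk stapler, 34 x 144 x 44 mm, bystander; origin under its centre.
- date_stamp: Black date stamp, 52 x 88 x 46 mm, bystander; origin under its centre.
- seal_stamp: Black stamp with a ring handle, 46 x 46 x 79 mm, bystander; origin under its centre.
- eraser: White and blue eraser, 20 x 43 x 12 mm, bystander; origin under its centre.
Not all that is in view belongs to the job. Of the things that look like the try_square, the largest one is meant.

How it is judged:
By the outcome, as a careful person would: the job done as asked, in the order asked, and still so for the second after the job is handed in, with the robot touching nothing.
It also fails if it takes over 58 s, if anything falls off the work surface, if the arm or the gripper's body presses on something with over 40 N, if the wrist force passes 120 N, or if a joint passes its speed limit or range.

## Working session

There is one attempt and no reset: what is moved stays moved. The work goes in short steps, each a Python script; the robot and the scene stay as the last script left them, time stands still between calls to the robot, and variables do not carry over. Pictures are saved under pics/ and viewed, and the job is handed in when it is done.

```bash
mkdir -p pics; ls; cat > h.py <<'E'
import numpy as np,cv2
from cell import bot
def snap(n,f):
    st=bot.state(); im=bot.get_image(n); cv2.imwrite('pics/'+f,cv2.cvtColor(np.asarray(im['pixels']),cv2.COLOR_RGB2BGR)); return im,st
E
python3 - <<'E'
from h import *
for n in ['scene','top','wrist']:
    im,st=snap(n,n+'0.png')
    print(n,{k:(np.round(v,4).tolist() if not isinstance(v,str) else v) for k,v in im.items() if k!='pixels'})
print(st)
E
```

```text
pics
scene {'vfov': 56.2142, 'cx': 255.1155, 'cy': 189.0109, 'eye': [0.0601, -0.195, 0.8943], 'rotation': [0.607, -0.2653, -0.785]}
top {'vfov': 45.5847, 'cx': 255.4681, 'cy': 189.927, 'eye': [0.3797, 0.254, 1.5062], 'rotation': [0.0862, -0.0988, -1.5395]}
wrist {'vfov': 65.7065, 'cx': 258.7686, 'cy': 191.8361, 'mount': [[0.0001, 0.9701, 0.2428, 0.0662], [1.0, -0.0001, 0.0001, -0.0006], [0.0002, 0.2428, -0.9701, -0.2002], [0.0, 0.0, 0.0, 1.0]]}
{'clock': 0.1, 'qpos': array([ 1.21929276e+00,  9.18264644e-02,  1.23178222e+00,  1.96374827e-05,
        1.81981501e+00, -5.67049828e-02]), 'dq': array([-0.00035526, -0.00151823, -0.00357531, -0.00068116,  0.00249117,
       -0.00225777]), 'tau': array([ 1.59170442e-03, -4.47859025e+01, -4.07571995e+01,  7.00265123e-02,
        2.84647162e-02, -1.13282690e-04]), 'eef_pos': array([0.17420709, 0.57379354, 0.18368488]), 'eef_rot': array([-4.61328611e-01, -3.10714073e+00,  2.81008912e-03]), 'wrist_force': array([-0.00961461,  0.49172205, -0.56283985]), 'ft_torque': array([-0.02850691, -0.02544185, -0.03854234]), 'opening': 0.9974659465678392}
```

View pics/scene0.png

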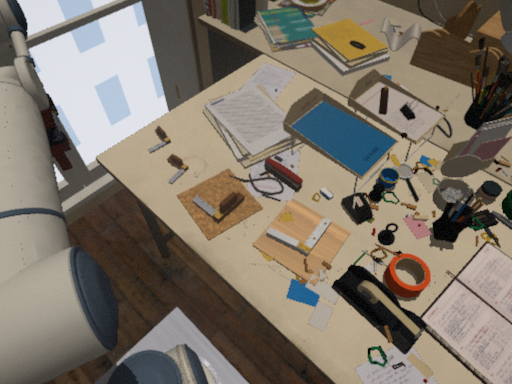

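View pics/top0.png

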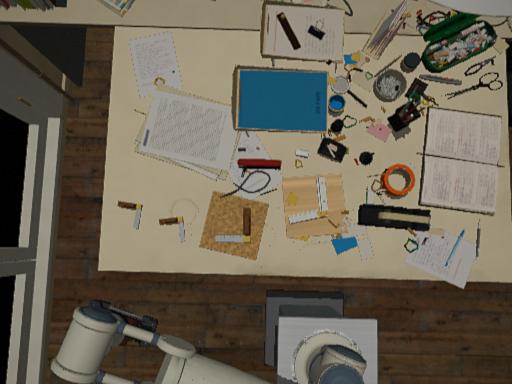

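View pics/wrist0.png

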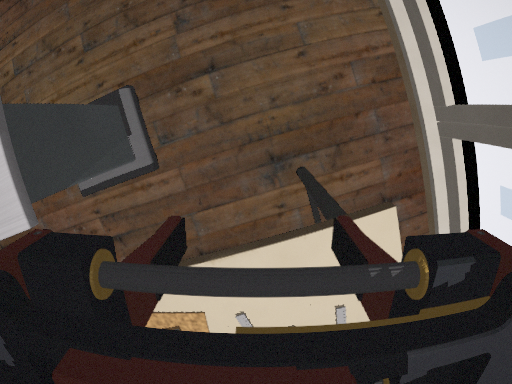

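```bash
cat >> h.py <<'E'
from scipy.spatial.transform import Rotation as R
def campose(im,st=None):
    if 'mount' in im:
        M=np.array(im['mount']);T=np.eye(4);T[:3,:3]=R.from_rotvec(st['eef_rot']).as_matrix();T[:3,3]=st['eef_pos'];W=T@M
        return W[:3,:3],W[:3,3],True
    return R.from_rotvec(im['rotation']).as_matrix(),np.array(im['eye']),False
def foc(im): return 192/np.tan(np.radians(im['vfov'])/2)
def unproj(im,st,uv,z):
    Rm,e,fe=campose(im,st);f=foc(im);uv=np.atleast_2d(uv)
    d=(uv-[im['cx'],im['cy']])/f
    if fe:
        th=np.linalg.norm(d,axis=1)+1e-12
        c=np.c_[d[:,0]/th*np.sin(th),-d[:,1]/th*np.sin(th),-np.cos(th)]
    else: c=np.c_[d[:,0],-d[:,1],-np.ones(len(d))]
    w=c@Rm.T
    return e+w*((z-e[2])/w[:,2])[:,None]
def proj(im,st,P):
    Rm,e,fe=campose(im,st);f=foc(im)
    c=(np.atleast_2d(P)-e)@Rm; x,y,z=c[:,0],-c[:,1],-c[:,2]
    if fe:
        r=np.hypot(x,y)+1e-12;th=np.arctan2(r,z);return np.c_[x/r*th,y/r*th]*f+[im['cx'],im['cy']]
    return np.c_[x/z,y/z]*f+[im['cx'],im['cy']]
E
python3 - <<'E'
from h import *
for n in ['top','scene']:
    im,st=snap(n,'x.png')
    for t,z in [('try_square',.004),('square_grip',.058),('square_heel',.004),('square_stock_end',.004),('square_blade_end',.004),('frame_corner',.006),('loose_rail_tip',.006),('fixed_rail',.006),('cork_mat',0),('board',0),('stapler',0),('date_stamp',0),('seal_stamp',0),('eraser',0)]:
        for r in bot.tip_of(t,n)[:3]:
            uv=np.array(r['position'])*[512,384]
            print(n,t,round(r['confidence'],2),uv.round(1),unproj(im,st,uv,z)[0].round(3))
E
```

```text
top try_square 0.74 [242.7 238.6] [0.397 0.282 0.004]
top try_square 0.73 [177.1 221.9] [0.445 0.498 0.004]
top try_square 0.71 [139.4 206. ] [0.494 0.625 0.004]
top square_grip 0.95 [248.5 222.4] [0.448 0.264 0.058]
top square_grip 0.68 [366.8 158.1] [ 0.666 -0.111  0.058]
top square_grip 0.64 [126.8 204.9] [0.492 0.651 0.058]
top square_heel 0.82 [247.9 243.7] [0.381 0.264 0.004]
top square_heel 0.71 [143.2 202.8] [0.505 0.613 0.004]
top square_heel 0.67 [183.1 216.2] [0.464 0.48  0.004]
top square_stock_end 0.83 [248.8 207.4] [0.5   0.265 0.004]
top square_stock_end 0.75 [118.7 198.2] [0.518 0.694 0.004]
top square_stock_end 0.67 [161. 219.] [0.453 0.551 0.004]
top square_blade_end 0.83 [212.5 242.5] [0.382 0.38  0.004]
top square_blade_end 0.78 [139.5 229. ] [0.418 0.62  0.004]
top square_blade_end 0.7 [183.9 240.4] [0.386 0.473 0.004]
top frame_corner 0.62 [325.9 218.7] [0.47  0.01  0.006]
top loose_rail_tip 0.81 [286.6 222.7] [0.453 0.139 0.006]
top loose_rail_tip 0.21 [249.3 220.9] [0.455 0.262 0.006]
top fixed_rail 0.86 [324.8 216.5] [0.477 0.014 0.006]
top fixed_rail 0.2 [21
[... 1190 characters left out ...]
.56 [147.8 156.1] [0.404 0.615 0.004]
scene frame_corner 0.92 [307.5 256.9] [0.478 0.    0.006]
scene loose_rail_tip 0.51 [268.9 236.4] [0.453 0.119 0.006]
scene fixed_rail 0.59 [304.4 255.5] [0.476 0.009 0.006]
scene cork_mat 0.62 [216.3 200.4] [0.439 0.32  0.   ]
scene board 0.72 [302.1 236.8] [0.52  0.052 0.   ]
scene board 0.19 [218.4 210.6] [0.418 0.288 0.   ]
scene stapler 0.8 [280.9 176.2] [0.645 0.239 0.   ]
scene stapler 0.21 [384.7 237.3] [ 0.679 -0.12   0.   ]
scene date_stamp 0.58 [358.8 209.1] [ 0.71  -0.012 -0.   ]
scene seal_stamp 0.78 [385.8 238.5] [ 0.678 -0.124  0.   ]
scene eraser 0.45 [326.7 192.9] [0.693 0.093 0.   ]
scene eraser 0.29 [385.5 236.7] [ 0.682 -0.12   0.   ]
```

```bash
cat >> h.py <<'E'
DN=np.array([0,np.pi,0])
PTS=[('try_square',.004),('square_grip',.058),('square_heel',.004),('square_stock_end',.004),('square_blade_end',.004),('stock_face_end',.004),('blade_edge_end',.004)]
FP=[('frame_corner',.006),('loose_rail_tip',.006),('fixed_rail',.006)]
def tips(n,im,st,L,k=2):
    for t,z in L:
        for r in bot.tip_of(t,n)[:k]:
            uv=np.array(r['position'])*[512,384]
            print(n,t,round(r['confidence'],2),uv.round(1),(unproj(im,st,uv,z)[0]*1000).round(1))
E
python3 - <<'E'
from h import *
bot.move_pose([0.52,0.30,0.20],DN); bot.hold(.2)
im,st=snap('wrist','w1.png'); np.savez('w1.npz',im=im,st=st); tips('wrist',im,st,PTS)
print(st['eef_pos'],st['eef_rot'],st['clock'],st['qpos'])
bot.move_pose([0.59,0.06,0.20],DN); bot.hold(.2)
im,st=snap('wrist','w2.png'); np.savez('w2.npz',im=im,st=st); tips('wrist',im,st,FP)
print(st['eef_pos'],st['eef_rot'],st['clock'],st['qpos'])
E
```

```text
wrist try_square 0.98 [395.5 117.9] [444. 494.   4.]
wrist try_square 0.91 [248.8  83.4] [405.5 287.    4. ]
wrist square_grip 0.88 [232.8 107.9] [440.2 270.6  58. ]
wrist square_grip 0.81 [424.7 126.7] [453.  511.4  58. ]
wrist square_heel 0.96 [224.1  70.1] [386.8 254.4   4. ]
wrist square_heel 0.73 [455.7 157.2] [495.7 609.9   4. ]
wrist square_stock_end 0.93 [227.4 151.8] [497.  258.2   4. ]
wrist square_stock_end 0.79 [491.1 164.3] [503.5 695.4   4. ]
wrist square_blade_end 0.86 [463.2 110.1] [420.1 619.7   4. ]
wrist square_blade_end 0.84 [379.9  72.3] [380.9 468.3   4. ]
wrist stock_face_end 0.87 [493.3 152.9] [483.6 698.1   4. ]
wrist stock_face_end 0.7 [247.  149.7] [494.3 284.5   4. ]
wrist blade_edge_end 0.98 [389.7  72.2] [379.  483.7   4. ]
wrist blade_edge_end 0.81 [309.8  82.9] [403.4 367.8   4. ]
[0.5195285  0.30081232 0.19998426] [ 2.16712670e-03 -3.14157631e+00 -9.85233764e-05] 3.475 [ 4.68136445e-01  9.57180647e-02  1.19877660e+00  6.55031772e-05
  1.84708364e+00 -1.10402166e+00]
wrist frame_corner 0.88 [212.7  85. ] [4.773e+02 1.000e-01 6.000e+00]
wrist loose_rail_tip 0.97 [313.8  63.6] [447.1 133.5   6. ]
wrist loose_rail_tip 0.63 [427.1  73.3] [442.9 307.    6. ]
wrist fixed_rail 0.56 [216.4  84.3] [476.5   5.1   6. ]
[0.58985915 0.06154557 0.20005007] [-3.54013208e-03  3.14151153e+00  3.81524049e-04] 5.0583 [ 4.64457950e-02  7.58522996e-02  1.21965054e+00  2.48406374e-04
  1.84599978e+00 -1.52653679e+00]
```

View pics/w1.png

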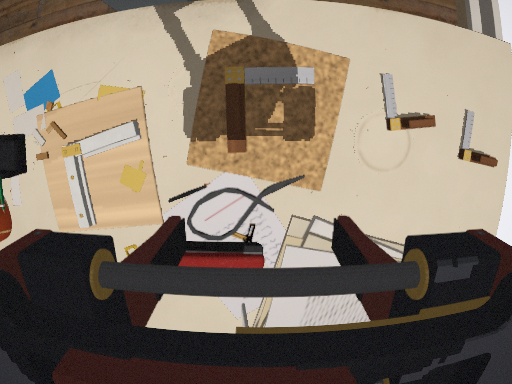

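View pics/w2.png

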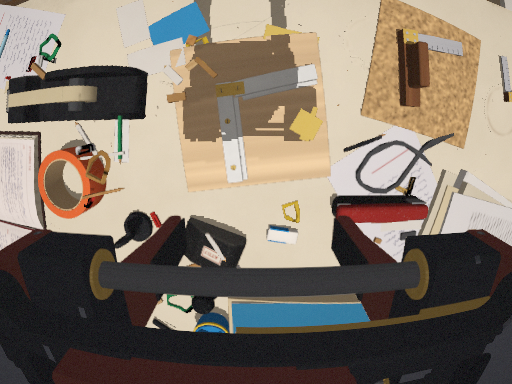

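```bash
python3 - <<'E'
import cv2,numpy as np
a=cv2.imread('pics/w1.png')[50:170,205:335]; b=cv2.imread('pics/w2.png')[55:195,180:330]
cv2.imwrite('pics/c1.png',cv2.resize(a,None,fx=5,fy=5,interpolation=cv2.INTER_CUBIC))
cv2.imwrite('pics/c2.png',cv2.resize(b,None,fx=4,fy=4,interpolation=cv2.INTER_CUBIC))
E
```

```text
(no output)
```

View pics/c1.png

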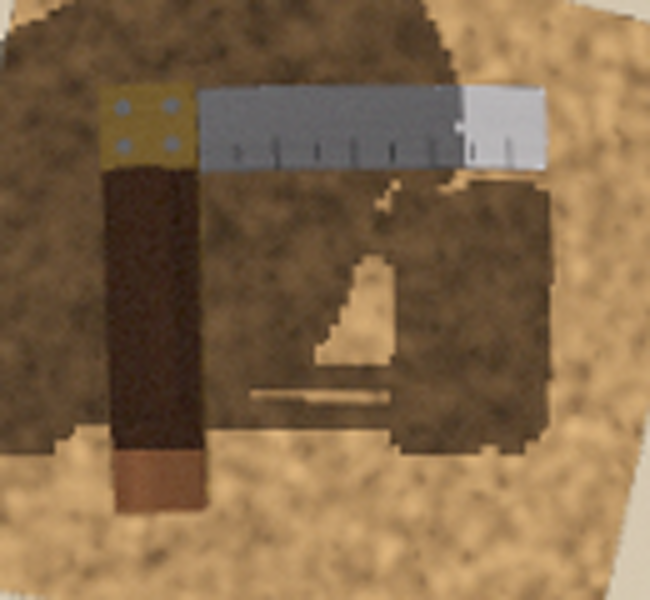

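View pics/c2.png

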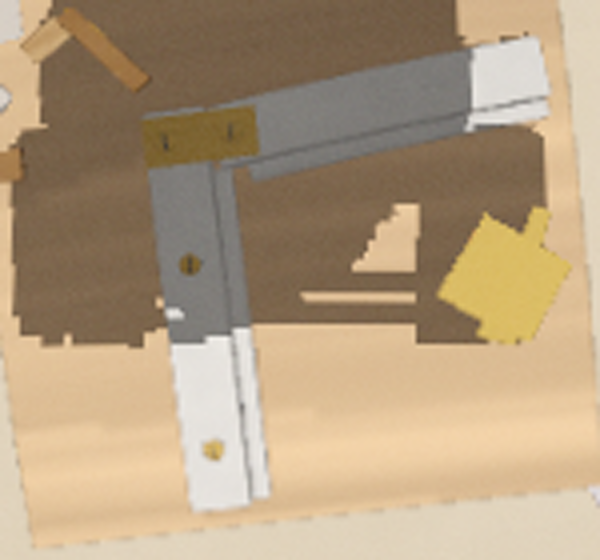

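```bash
cat >> h.py <<'E'
from scipy.optimize import least_squares
def crop2px(P,x0,y0,s): return (np.array(P,float)+.5)/s-.5+[x0,y0]
def fitpose(im,st,own,uv,z0,x0):
    own=np.array(own,float)/1000
    def W(p):
        c,s=np.cos(p[2]),np.sin(p[2]);return np.c_[p[0]+c*own[:,0]-s*own[:,1],p[1]+s*own[:,0]+c*own[:,1],z0+own[:,2]]
    r=least_squares(lambda p:(proj(im,st,W(p))-uv).ravel(),x0)
    return r.x,r.fun.reshape(-1,2)
E
python3 - <<'E'
from h import *
d=np.load('w1.npz',allow_pickle=True);im,st=d['im'].item(),d['st'].item()
uv=crop2px([[101,86],[116,512],[205,510],[546,88],[547,170],[203,171]],205,50,5)
p,r=fitpose(im,st,[[-22,-24,20],[88,-24,20],[88,0,20],[-22,90,10],[0,90,10],[0,0,10]],uv,.004,[.4,.28,0]);print(p,r.round(2).tolist())
d=np.load('w2.npz',allow_pickle=True);im,st=d['im'].item(),d['st'].item()
uv=crop2px([[143,118],[190,512],[248,503]],180,55,4)
p,r=fitpose(im,st,[[0,0,16],[130,0,16],[130,20,16]],uv,.006,[.47,.0,0]);print(p,r.round(2).tolist())
uv=crop2px([[540,37],[550,95]],180,55,4)
c,s=np.cos(p[2]),np.sin(p[2])
w=unproj(im,st,uv,.022)[:,:2]-p[:2];print('loose tip own',w@np.array([[c,-s],[s,c]]))
E
```

```text
[0.40702397 0.28213283 0.02153686] [[0.1, -0.26], [-0.6, 0.39], [0.39, 0.29], [0.22, -0.14], [0.4, -0.15], [-0.48, -0.15]]
[0.47681752 0.00568649 0.10626614] [[-0.28, -1.03], [-0.21, 0.2], [0.45, 0.86]]
loose tip own [[-0.01277679  0.12801954]
 [ 0.00645762  0.12918631]]
```

```bash
python3 - <<'E'
from h import *
bot.move_l([0.59,0.06,0.11],feed=.2); bot.hold(.2)
im,st=snap('wrist','w3.png'); np.savez('w3.npz',im=im,st=st); tips('wrist',im,st,FP)
print(st['eef_pos'],st['eef_rot'],st['clock'],st['qpos'])
bot.move_pose([0.52,0.30,0.11],DN); bot.hold(.2)
im,st=snap('wrist','w4.png'); np.savez('w4.npz',im=im,st=st); tips('wrist',im,st,PTS,1)
print(st['eef_pos'],st['eef_rot'],st['clock'],st['qpos'])
for i,(y0,x0) in {3:(0,170),4:(0,190)}.items():
    a=cv2.imread(f'pics/w{i}.png')[y0:y0+190,x0:x0+190]
    cv2.imwrite(f'pics/c{i}.png',cv2.resize(a,None,fx=4,fy=3.1579*4/4 if 0 else 3,interpolation=cv2.INTER_CUBIC) if 0 else cv2.resize(a,None,fx=3,fy=3,interpolation=cv2.INTER_CUBIC))
E
```

```text
wrist frame_corner 0.55 [205.   76.2] [479.4   4.4   6. ]
wrist loose_rail_tip 0.63 [329.7  47.7] [447.4 133.1   6. ]
wrist fixed_rail 0.81 [203.9  69.2] [471.9   3.2   6. ]
[0.59104208 0.06004099 0.11227964] [-3.85268770e-05  3.13809968e+00  2.03729366e-04] 6.0583 [ 4.39909936e-02  6.89649461e-02  1.38191814e+00 -2.40122543e-05
  1.68721427e+00 -1.52683272e+00]
wrist try_square 0.7 [242.6  72. ] [405.5 281.8   4. ]
wrist square_grip 0.91 [466.6 127.2] [450.9 507.2  58. ]
wrist square_heel 0.82 [420.6 133.2] [462.8 481.9   4. ]
wrist square_stock_end 0.93 [468.3 130.3] [453.7 555.2   4. ]
wrist square_blade_end 0.9 [329.   52.6] [382.4 371.1   4. ]
wrist stock_face_end 0.66 [245.7 156. ] [492.7 284.6   4. ]
wrist blade_edge_end 0.94 [418.   61.9] [380.9 477.2   4. ]
[0.52076878 0.29859642 0.1099994 ] [ 3.51651750e-03  3.14147469e+00 -3.66734313e-04] 7.4417 [ 4.64112841e-01  8.96268804e-02  1.36420314e+00 -2.62489238e-04
  1.68776373e+00 -1.10447535e+00]
```

View pics/c3.png

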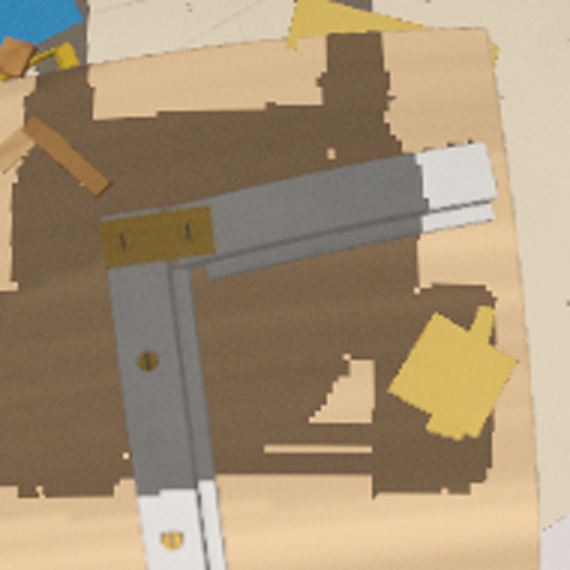

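View pics/c4.png

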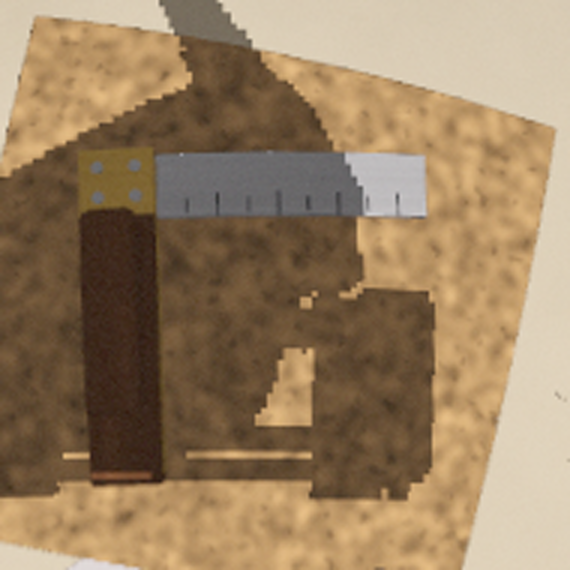

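```bash
python3 - <<'E'
import cv2,numpy as np
a=cv2.imread('pics/w3.png')[140:230,190:290]
cv2.imwrite('pics/c5.png',cv2.resize(a,None,fx=6,fy=6,interpolation=cv2.INTER_CUBIC))
a=cv2.imread('pics/w3.png')[40:110,195:345]
cv2.imwrite('pics/c6.png',cv2.resize(a,None,fx=5,fy=5,interpolation=cv2.INTER_CUBIC))
E
```

```text
(no output)
```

View pics/c5.png

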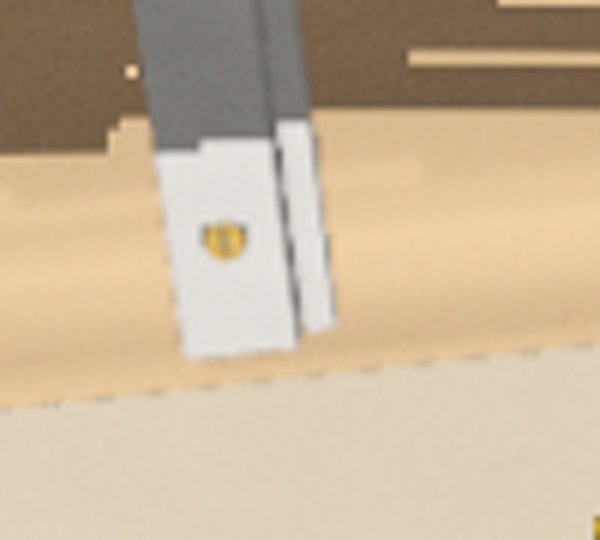

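View pics/c6.png

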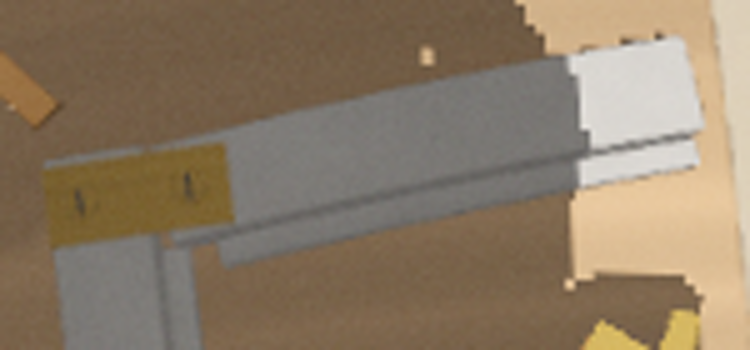

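```bash
python3 - <<'E'
from h import *
d=np.load('w4.npz',allow_pickle=True);im,st=d['im'].item(),d['st'].item()
uv=crop2px([[78,150],[154,149],[426,154],[426,217],[158,218],[163,480]],190,0,3)
p,r=fitpose(im,st,[[-22,-24,20],[-22,0,20],[-22,90,10],[0,90,10],[0,0,10],[88,0,20]],uv,.004,[.4,.28,0]);print(p,r.round(2).tolist())
d=np.load('w3.npz',allow_pickle=True);im,st=d['im'].item(),d['st'].item()
uv=np.r_[crop2px([[43,162]],195,40,5),crop2px([[186,358],[298,346],[332,328]],190,140,6)]
p,r=fitpose(im,st,[[0,0,16],[130,0,16],[130,20,16],[130,20,0]],uv,.006,[.47,.0,0]);print(p,r.round(2).tolist())
uv=crop2px([[684,38],[699,131]],195,40,5)
c,s=np.cos(p[2]),np.sin(p[2])
w=unproj(im,st,uv,.022)[:,:2]-p[:2];print('loose tip own',w@np.array([[c,-s],[s,c]]))
E
```

```text
[0.40698515 0.28176623 0.02297627] [[0.27, 0.09], [-0.12, -0.95], [-0.31, 0.1], [0.46, -0.03], [-0.36, -0.44], [0.05, 1.19]]
[0.47714411 0.00548046 0.12495736] [[0.02, -0.3], [1.09, 0.64], [1.77, 0.3], [-3.03, -0.67]]
loose tip own [[-0.01058411  0.12784591]
 [ 0.00877165  0.1282431 ]]
```

```bash
python3 - <<'E'
from h import *
d=np.load('w3.npz',allow_pickle=True);im,st=d['im'].item(),d['st'].item()
uv=np.r_[crop2px([[43,162]],195,40,5),crop2px([[186,358],[298,346],[332,328]],190,140,6)]
p,r=fitpose(im,st,[[0,0,16],[130,0,16],[130,20,16]],uv[:3],.006,[.47,.0,0]);print(p,r.round(2).tolist())
print(unproj(im,st,uv,.022)); print(unproj(im,st,uv[3:],.006))
a=unproj(im,st,uv,.022); print(np.arctan2(*(a[1]-a[0])[1::-1]),np.linalg.norm(a[1]-a[0]),np.linalg.norm(a[2]-a[1]))
# board edges check
b=crop2px([[85,65],[489,29]],170,0,3); bw=unproj(im,st,b,.006);print(bw)
b=crop2px([[0,410],[600,343]],190,140,6); bw=unproj(im,st,b,.006);print(bw, (bw[1]-bw[0])[0]/(bw[1]-bw[0])[1])
b=crop2px([[489,29],[537,500]],170,0,3); bw=unproj(im,st,b,.006);print(bw, (bw[1]-bw[0])[1]/(bw[1]-bw[0])[0])
E
```

```text
[0.47677161 0.00530398 0.11539907] [[-0.15, -0.66], [-0.29, 0.42], [0.41, 0.27]]
[[0.47744583 0.00546074 0.022     ]
 [0.60546038 0.02058541 0.022     ]
 [0.60332234 0.03972948 0.022     ]
 [0.60017708 0.04551842 0.022     ]]
[[0.60437896 0.04475191 0.006     ]]
0.1176028464647818 0.12890492923769145 0.019263089507699765
[[ 0.41828361 -0.00388138  0.006     ]
 [ 0.4026664   0.13760628  0.006     ]]
[[ 0.61995557 -0.01649219  0.006     ]
 [ 0.60715233  0.09251662  0.006     ]] -0.11745139218683094
[[0.4026664  0.13760628 0.006     ]
 [0.5734355  0.15613897 0.006     ]] 0.10852486959268089
```

```bash
cat >> h.py <<'E'
def OR(yaw): return (R.from_euler('z',yaw)*R.from_rotvec(DN)).as_rotvec()
def show(tag=''):
    s=bot.state(); print(tag,round(s['clock'],2),'p',(s['eef_pos']*1000).round(1),'yaw',round(float(yawof(s)),4),'F',s['wrist_force'].round(1),'M',s['ft_torque'].round(3),'op',round(s['opening'],3)); return s
def yawof(s):
    y=R.from_rotvec(s['eef_rot']).as_matrix()[:,1]; return np.arctan2(-y[0],y[1])
E
python3 - <<'E'
from h import *
d=np.load('w3.npz',allow_pickle=True);im,st=d['im'].item(),d['st'].item()
print('stick',unproj(im,st,crop2px([[70,155],[35,122],[105,190]],170,0,3),.006))
o=OR(.0225)
bot.move_pose([.4403,.2707,.11],o)
bot.move_l([.4403,.2707,.027],feed=.1); show('down')
bot.move_gripper(0.0); show('grip'); 
bot.move_l([.4403,.2707,.047],feed=.05); bot.hold(.3); s=show('lift')
im,st=snap('wrist','w5.png'); np.savez('w5.npz',im=im,st=st)
E
```

```text
stick [[ 0.45183358 -0.00851375  0.006     ]
 [ 0.43854682 -0.02134804  0.006     ]
 [ 0.4653056   0.00396928  0.006     ]]
down 9.26 p [440.8 271.   27.8] yaw 0.0225 F [-0.4 -0.2 -0.3] M [ 0.049 -0.025 -0.029] op 0.998
grip 10.6 p [440.3 270.7  27. ] yaw 0.0225 F [0.6 0.1 0.6] M [ 0.045 -0.03  -0.026] op 0.006
lift 11.45 p [440.1 270.6  46.7] yaw 0.0225 F [ 0.5  0.4 -0.8] M [-0.    -0.051 -0.03 ] op 0.007
```

View pics/w5.png

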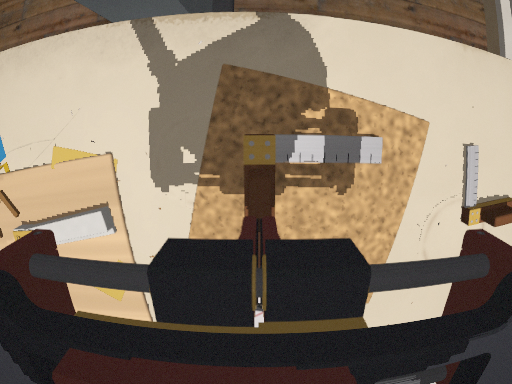

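```bash
python3 - <<'E'
from h import *
im,st=snap('scene','s1.png')
a=cv2.imread('pics/s1.png')[130:290,130:360]; cv2.imwrite('pics/c7.png',cv2.resize(a,None,fx=3.4,fy=3.4,interpolation=cv2.INTER_CUBIC))
a=cv2.imread('pics/w5.png')[110:340,160:400]; cv2.imwrite('pics/c8.png',cv2.resize(a,None,fx=2.5,fy=2.5,interpolation=cv2.INTER_CUBIC))
show()
E
```

```text
11.55 p [440.2 270.6  46.8] yaw 0.0225 F [ 0.7 -0.1  0.4] M [-0.003 -0.018 -0.028] op 0.007
```

View pics/c7.png

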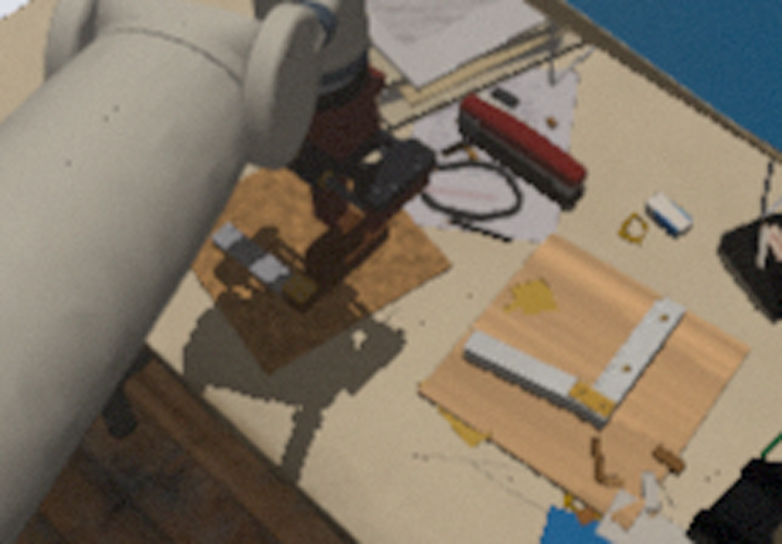

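View pics/c8.png

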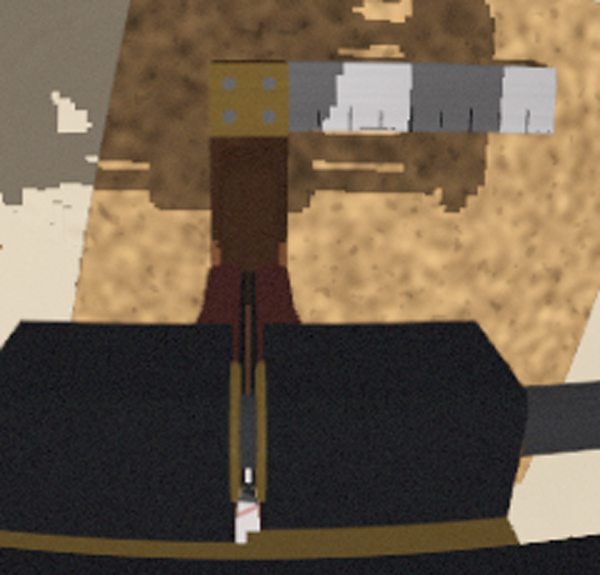

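```bash
python3 - <<'E'
import cv2,numpy as np
a=cv2.imread('pics/w5.png')[125:270,200:330].astype(float)/255
a=np.clip(a*1.2,0,1)**.4; cv2.imwrite('pics/c9.png',cv2.resize((a*255).astype(np.uint8),None,fx=4,fy=4,interpolation=cv2.INTER_CUBIC))
a=cv2.imread('pics/s1.png')[180:230,190:270].astype(float)/255
a=np.clip(a*1.2,0,1)**.5; cv2.imwrite('pics/c10.png',cv2.resize((a*255).astype(np.uint8),None,fx=8,fy=8,interpolation=cv2.INTER_CUBIC))
E
```

```text
(no output)
```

View pics/c9.png

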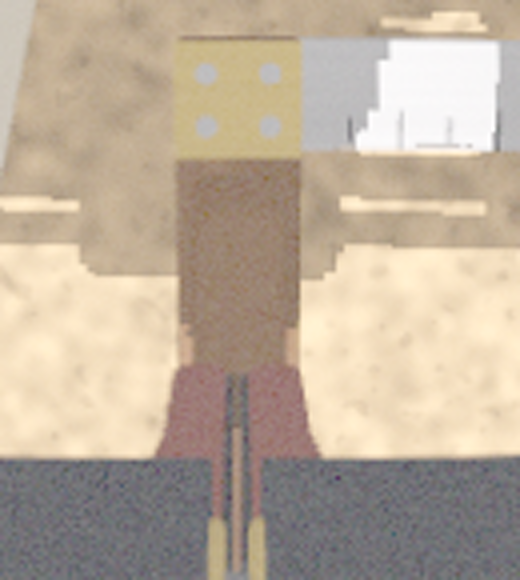

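View pics/c10.png

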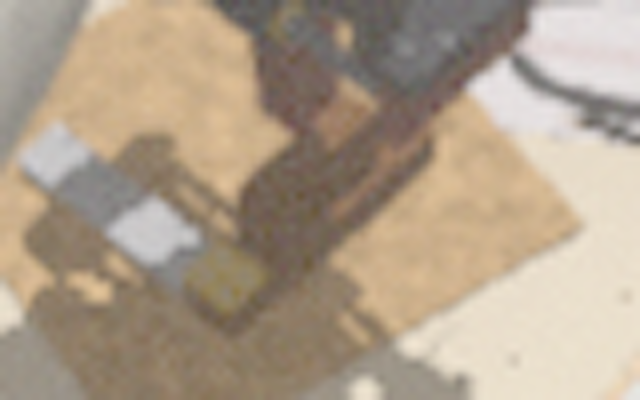

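```bash
python3 - <<'E'
from h import *
d=np.load('w5.npz',allow_pickle=True);im,st=d['im'].item(),d['st'].item()
uv=crop2px([[240,365],[190,330],[285,330],[178,160],[300,160],[175,38],[300,38]],200,125,4)
for z in (.024,.044,.058): print(z,(unproj(im,st,uv,z)*1000).round(0)[:,:2].tolist())
print('TCP in w5',proj(im,st,[st['eef_pos'],st['eef_pos']+[-.01,0,0],st['eef_pos']+[-.01,0,.03]]))
ims=bot.get_image('scene'); s=bot.state();print('scene tcp',proj(ims,None,[s['eef_pos'],s['eef_pos']+[0,0,.02]]))
for L in (.0,.02):
  o=np.array([[-22,-24,20],[-22,0,20],[-22,90,10],[0,90,10],[0,0,10],[33,-12,54]])/1000
  P=o+[.407,.282,.004+L];print(L,proj(im,st,P).round(1).tolist())
E
```

```text
0.024 [[449.0, 271.0], [442.0, 261.0], [442.0, 280.0], [408.0, 258.0], [408.0, 281.0], [385.0, 257.0], [385.0, 281.0]]
0.044 [[442.0, 271.0], [436.0, 262.0], [436.0, 279.0], [405.0, 259.0], [405.0, 280.0], [384.0, 258.0], [384.0, 280.0]]
0.058 [[438.0, 271.0], [432.0, 262.0], [431.0, 278.0], [403.0, 260.0], [403.0, 279.0], [384.0, 259.0], [383.0, 279.0]]
TCP in w5 [[259.54384185 214.15952596]
 [259.87752183 200.58596387]
 [260.05081896 214.05777295]]
scene tcp [[227.04881881 200.43170462]
 [226.63046697 196.37171895]]
0.0 [[244.3, 133.7], [276.4, 134.4], [383.3, 139.5], [381.1, 165.6], [274.8, 161.5], [258.7, 219.3]]
0.02 [[242.9, 135.1], [278.1, 135.9], [393.4, 141.6], [390.9, 169.8], [276.3, 165.5], [258.7, 230.1]]
```

```bash
python3 - <<'E'
from h import *
d=np.load('w1.npz',allow_pickle=True);im,st=d['im'].item(),d['st'].item()
for x in (-.01,0,.01):
  for dz in (0,.02,.03): print(x,dz,proj(im,st,[st['eef_pos']+[x,s*.044,dz] for s in(-1,1)]).round(0).tolist())
a=cv2.imread('pics/w1.png')[190:310,120:390].astype(float)/255
cv2.imwrite('pics/c11.png',cv2.resize((np.clip(a*1.2,0,1)**.5*255).astype(np.uint8),None,fx=2.9,fy=2.9,interpolation=cv2.INTER_CUBIC))
E
```

```text
-0.01 0 [[198.0, 200.0], [322.0, 201.0]]
-0.01 0.02 [[192.0, 209.0], [328.0, 209.0]]
-0.01 0.03 [[188.0, 214.0], [331.0, 214.0]]
0 0 [[198.0, 214.0], [321.0, 214.0]]
0 0.02 [[192.0, 223.0], [327.0, 223.0]]
0 0.03 [[189.0, 229.0], [330.0, 229.0]]
0.01 0 [[199.0, 227.0], [320.0, 227.0]]
0.01 0.02 [[194.0, 237.0], [326.0, 237.0]]
0.01 0.03 [[190.0, 243.0], [329.0, 243.0]]
```

View pics/c11.png

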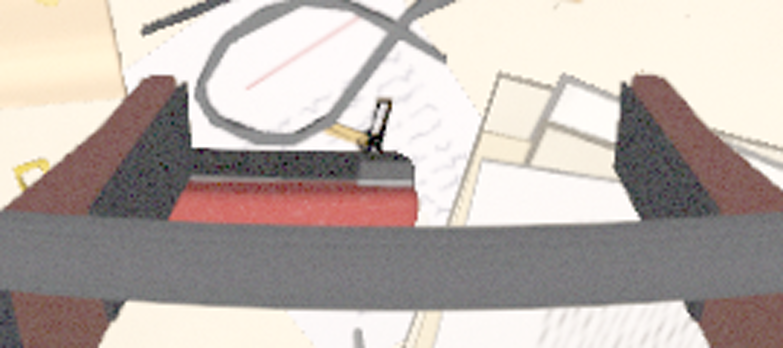

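```bash
python3 - <<'E'
from h import *
bot.move_gripper(1.0)
for z in (.02,.008,.0):
    bot.move_l([.4403,.2707,z],feed=.08); show('down')
im,st=snap('scene','s2.png')
a=cv2.imread('pics/s2.png')[170:230,170:270].astype(float)/255
a=np.clip(a*1.2,0,1)**.5; cv2.imwrite('pics/c12.png',cv2.resize((a*255).astype(np.uint8),None,fx=7,fy=7,interpolation=cv2.INTER_CUBIC))
im,st=snap('wrist','w6.png')
E
```

```text
down 13.46 p [439.8 270.4  19.1] yaw 0.0225 F [ 0.4 -0.1  0.1] M [0.048 0.    0.017] op 1.002
down 13.76 p [439.9 270.5   7.3] yaw 0.0225 F [ 0.7 -0.1  0.5] M [-0.015 -0.022  0.034] op 1.0
down 14.01 p [439.9 270.5  -0.7] yaw 0.0225 F [-0.5  0.   0.3] M [ 0.011 -0.022  0.017] op 1.0
```

View pics/c12.png

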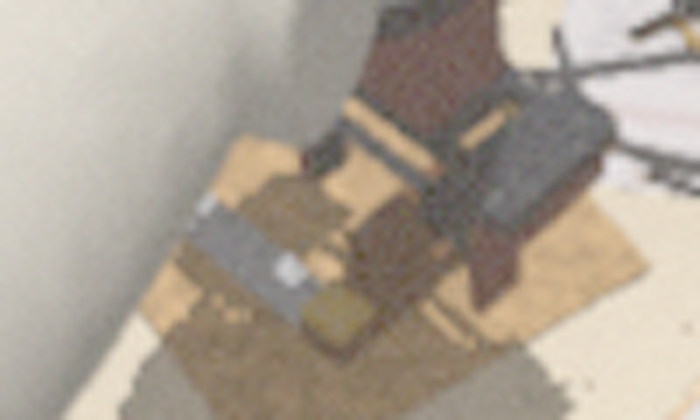

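View pics/w6.png

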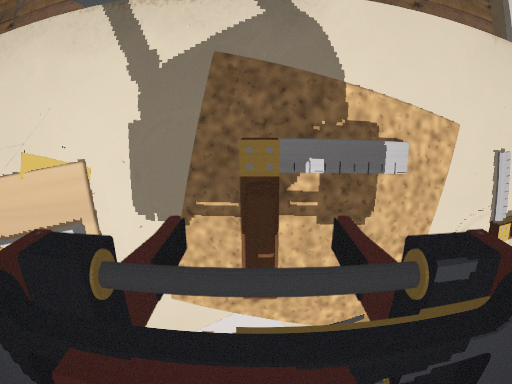

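```bash
python3 - <<'E'
from h import *
ims=bot.get_image('scene'); s=bot.state();p=s['eef_pos']
for dz in (0,.02,.03,.04): print(dz,proj(ims,None,[p+[-.01,-.044,dz],p+[-.01,-.057,dz],p+[.01,-.057,dz]]).round(1).tolist())
bot.move_gripper(0.0); show('grip')
E
```

```text
0 [[236.0, 220.1], [239.2, 222.7], [244.0, 218.5]]
0.02 [[235.8, 216.4], [239.0, 219.0], [243.8, 214.7]]
0.03 [[235.6, 214.5], [238.8, 217.1], [243.8, 212.8]]
0.04 [[235.5, 212.6], [238.7, 215.2], [243.7, 210.9]]
grip 15.26 p [440.3 270.8  -0. ] yaw 0.0225 F [1.  0.4 0.8] M [0.094 0.016 0.024] op 0.182
```

```bash
python3 - <<'E'
from h import *
bot.move_l([.4403,.2707,.05],feed=.08); bot.hold(.2); s=show('lift')
im,st=snap('wrist','w7.png'); np.savez('w7.npz',im=im,st=st); 
a=cv2.imread('pics/w7.png')[120:230,220:420]; cv2.imwrite('pics/c13.png',cv2.resize(a,None,fx=4,fy=4,interpolation=cv2.INTER_CUBIC))
E
```

```text
lift 16.23 p [439.9 270.5  49.2] yaw 0.0225 F [ 0.7  0.1 -2.8] M [-0.087  0.008  0.012] op 0.179
```

View pics/c13.png

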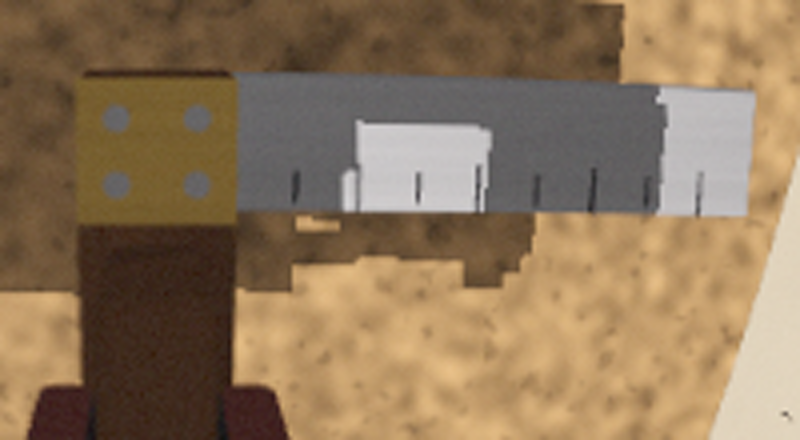

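```bash
python3 - <<'E'
from h import *
d=np.load('w7.npz',allow_pickle=True);im,st=d['im'].item(),d['st'].item()
uv=crop2px([[78,78],[236,78],[755,91],[748,215],[237,212]],220,120,4)
p,r=fitpose(im,st,[[-22,-24,20],[-22,0,20],[-22,90,10],[0,90,10],[0,0,10]],uv,.0532,[.4,.28,0]);print(p,r.round(2).tolist())
c,s=np.cos(p[2]),np.sin(p[2]); e=st['eef_pos'][:2]-p[:2]; print('tcp in own',e[0]*c+e[1]*s,-e[0]*s+e[1]*c,'dyaw',p[2]-yawof(st))
E
```

```text
[0.40721501 0.28157114 0.02732491] [[-0.18, 0.19], [0.86, 0.01], [0.26, -0.39], [-0.28, 0.2], [-0.69, -0.04]]
tcp in own 0.03236819050642335 -0.011978853996167205 dyaw 0.004801468985591171
```

```bash
cat >> h.py <<'E'
F=np.array([.4768,.0054]);YF=.114
def tgt(ox,oy,z,yaw=YF):
    c,s=np.cos(YF),np.sin(YF); c2,s2=np.cos(yaw),np.sin(yaw)
    v=np.array([c*ox-s*oy,s*ox+c*oy])/1000; g=np.array([c2*.0325+s2*.012,s2*.0325-c2*.012])
    return [*(F+v+g),z]
def inframe(s):
    "inner corner of square in frame mm"
    y=yawof(s); c2,s2=np.cos(y),np.sin(y); g=np.array([c2*.0325+s2*.012,s2*.0325-c2*.012])
    v=(s['eef_pos'][:2]-g-F)*1000; c,sn=np.cos(YF),np.sin(YF); f=s['wrist_force'];return np.round([v[0]*c+v[1]*sn,-v[0]*sn+v[1]*c,f[0]*c+f[1]*sn,-f[0]*sn+f[1]*c,f[2]],2), np.round(s['ft_torque'][2],3)
E
python3 - <<'E'
from h import *
bot.move_pose(tgt(-22,-10,.06),OR(YF)); show('stage')
bot.move_l(tgt(-22,-10,.006),feed=.08); bot.hold(.2); s=show('down'); print(inframe(s))
im,st=snap('wrist','w8.png'); np.savez('w8.npz',im=im,st=st); 
a=cv2.imread('pics/w8.png')[110:240,170:400]; cv2.imwrite('pics/c14.png',cv2.resize(a,None,fx=3.4,fy=3.4,interpolation=cv2.INTER_CUBIC))
im,st=snap('scene','s3.png');a=cv2.imread('pics/s3.png')[190:290,230:370]; cv2.imwrite('pics/c15.png',cv2.resize(a,None,fx=5,fy=5,interpolation=cv2.INTER_CUBIC))
E
```

```text
stage 17.4 p [489.8 -14.4  59.9] yaw 0.1144 F [ 0.3  0.2 -2.5] M [-0.003  0.013 -0.054] op 0.177
down 18.43 p [490.2 -15.3   6.7] yaw 0.1139 F [-1.  -0.1 -3.1] M [-0.041 -0.019 -0.009] op 0.179
(array([-21.53, -10.13,  -1.01,   0.03,  -3.14]), np.float64(-0.009))
```

View pics/c14.png

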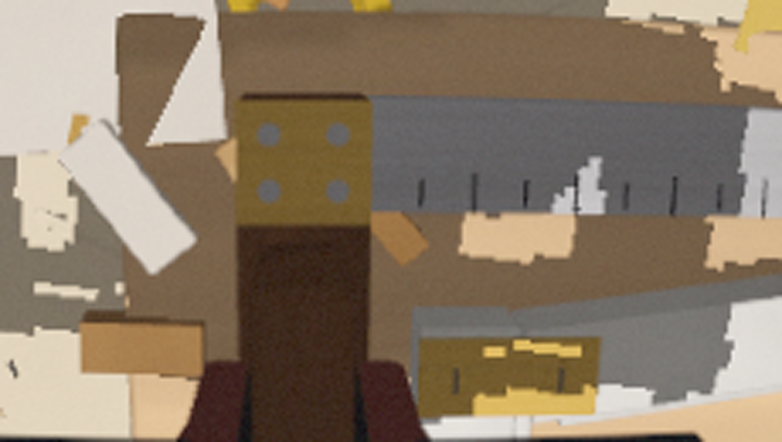

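View pics/c15.png

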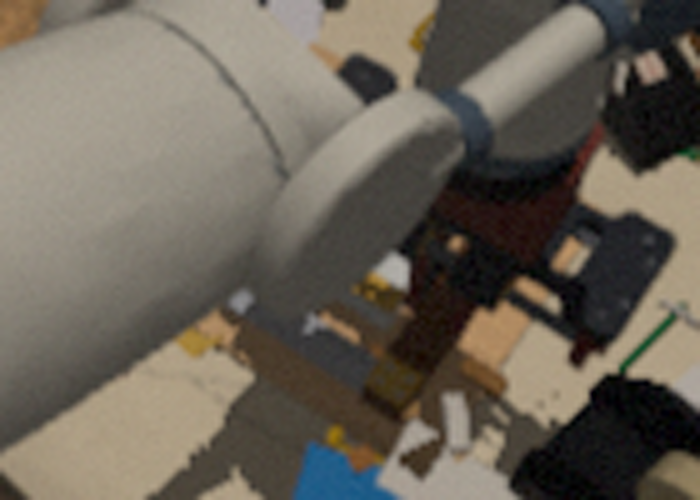

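```bash
cat >> h.py <<'E'
Z=.0035
E
python3 - <<'E'
from h import *
bot.move_l(tgt(-22,-10,Z),feed=.05)
bot.move_l(tgt(-22,-3,Z),feed=.06); bot.hold(.15); s=bot.state(); print(inframe(s),s['eef_pos'][2])
oy=-3
while oy<4:
    oy+=.7; bot.move_l(tgt(-22,oy,Z),feed=.03); s=bot.state(); i,m=inframe(s); print(round(oy,1),i,m)
    if i[3]<-7: break
bot.hold(.2); print(inframe(bot.state()))
s=show()
im,st=snap('wrist','w9.png'); np.savez('w9.npz',im=im,st=st); 
a=cv2.imread('pics/w9.png')[110:240,170:400]; cv2.imwrite('pics/c16.png',cv2.resize(a,None,fx=3.4,fy=3.4,interpolation=cv2.INTER_CUBIC))
E
```

```text
(array([-21.97,  -2.94,  -0.12,   0.32,  -2.56]), np.float64(0.029)) 0.003527543787407779
-2.3 [-22.    -2.33  -0.04   0.26  -3.21] 0.015
-1.6 [-21.98  -1.58   0.49  -0.52  -2.78] -0.041
-0.9 [-22.02  -0.9    0.41   0.55  -3.52] 0.029
-0.2 [-22.    -0.17  -0.5   -0.08  -2.52] 0.018
0.5 [-21.99   0.2    0.51  -1.68  -2.36] 0.006
1.2 [-22.01   0.26  -0.71  -6.12  -2.7 ] -0.026
1.9 [-21.99   0.29   0.51  -6.97  -3.45] 0.011
2.6 [-22.     0.36  -0.29  -9.61  -2.48] -0.061
(array([-21.98,   0.37,  -0.15,  -7.98,  -2.94]), np.float64(0.005))
 21.39 p [488.6  -5.    3.6] yaw 0.1129 F [ 0.8 -7.9 -2.9] M [-1.872 -0.163  0.005] op 0.179
```

View pics/c16.png

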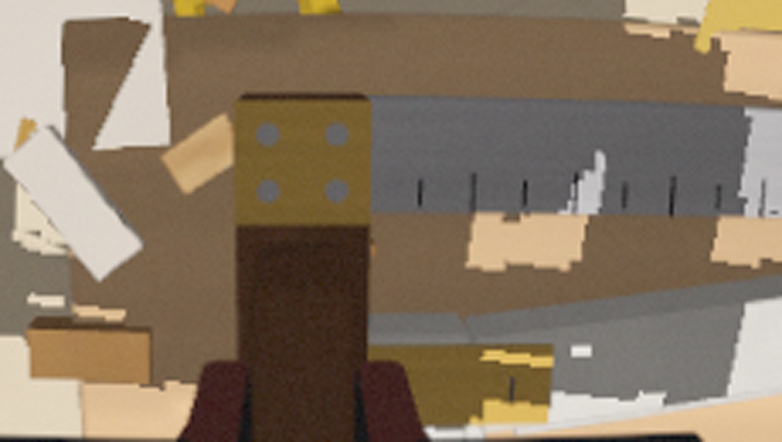

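```bash
python3 - <<'E'
from h import *
bot.move_l(tgt(-22,.9,Z),feed=.03)
bot.move_l(tgt(-12,.9,Z),feed=.05); print(inframe(bot.state()))
ox=-12
while ox<5:
    ox+=1 if ox<-2 else .7; bot.move_l(tgt(ox,.9,Z),feed=.03); s=bot.state(); i,m=inframe(s); print(round(ox,1),i,m)
    if i[2]<-7: break
bot.hold(.2); print(inframe(bot.state()))
s=show()
im,st=snap('wrist','w10.png'); np.savez('w10.npz',im=im,st=st); 
a=cv2.imread('pics/w10.png')[110:240,170:400]; cv2.imwrite('pics/c17.png',cv2.resize(a,None,fx=3.4,fy=3.4,interpolation=cv2.INTER_CUBIC))
E
```

```text
(array([-12.16,   0.28,  -0.77,  -5.02,  -3.2 ]), np.float64(0.047))
-11 [-11.76   0.31  -0.87  -6.35  -2.93] 0.05
-10 [-10.99   0.27  -3.03  -5.55  -2.22] 0.015
-9 [-10.09   0.29  -2.35  -5.55  -2.44] 0.064
-8 [-9.11  0.31 -2.93 -5.23 -1.86] 0.063
-7 [-8.13  0.3  -3.14 -5.87 -1.82] -0.013
-6 [-7.2   0.31 -2.42 -6.38 -1.86] 0.087
-5 [-6.58  0.32 -4.74 -6.55 -3.04] 0.118
-4 [-5.74  0.29 -5.37 -6.46 -2.07] 0.084
-3 [-4.84  0.3  -5.34 -5.61 -2.11] 0.029
-2 [-3.87  0.29 -5.24 -7.   -2.41] 0.075
-1.3 [-3.25  0.29 -5.6  -6.33 -1.4 ] 0.024
-0.6 [-2.54  0.29 -4.95 -5.44 -1.98] 0.046
0.1 [-1.88  0.32 -5.76 -5.85 -2.47] 0.069
0.8 [-1.22  0.31 -4.49 -6.28 -2.46] 0.078
1.5 [-0.51  0.3  -5.7  -5.95 -2.4 ] 0.043
2.2 [ 0.17  0.33 -4.51 -5.72 -2.11] 0.025
2.9 [ 0.54  0.32 -6.28 -5.55 -2.05] 0.082
3.6 [ 0.56  0.3  -8.62 -6.31 -0.15] 0.098
(array([ 0.55,  0.33, -9.63, -6.05, -0.5 ]), np.float64(0.058))
 26.74 p [511.   -2.4   2.5] yaw 0.1137 F [-8.9 -7.1 -0.5] M [-1.359  1.56   0.058] op 0.179
```

View pics/c17.png

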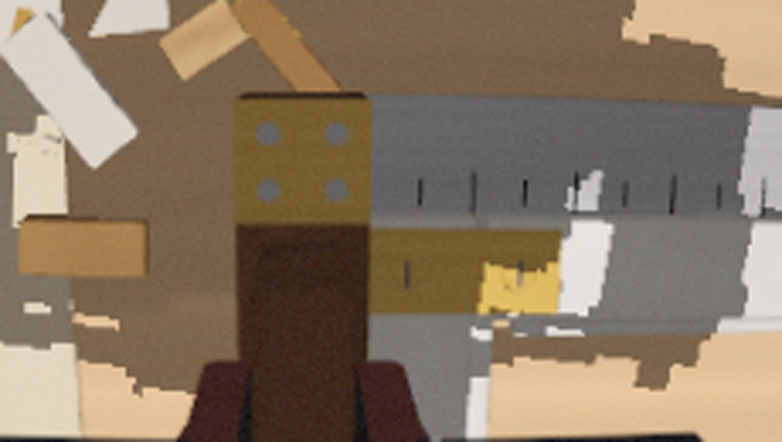

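```bash
python3 - <<'E'
from h import *
bot.move_l(tgt(4.2,3,Z),feed=.03)
for k in range(4):
    bot.hold(.35); print(inframe(bot.state()))
s=show()
im,st=snap('wrist','w11.png'); np.savez('w11.npz',im=im,st=st); 
a=cv2.imread('pics/w11.png')[120:220,270:470]; cv2.imwrite('pics/c18.png',cv2.resize(a,None,fx=4,fy=4,interpolation=cv2.INTER_CUBIC))
im,st=snap('top','t11.png')
E
```

```text
(array([  0.61,   0.42, -10.64, -11.43,   0.81]), np.float64(0.085))
(array([  0.58,   0.43, -11.55, -12.58,   1.69]), np.float64(0.096))
(array([  0.62,   0.44, -10.9 , -11.22,   0.54]), np.float64(-0.009))
(array([  0.61,   0.42, -11.67, -12.19,   0.66]), np.float64(0.101))
 28.44 p [511.   -2.4   2.6] yaw 0.1127 F [-10.2 -13.4   0.7] M [-2.578  1.771  0.101] op 0.18
```

View pics/c18.png

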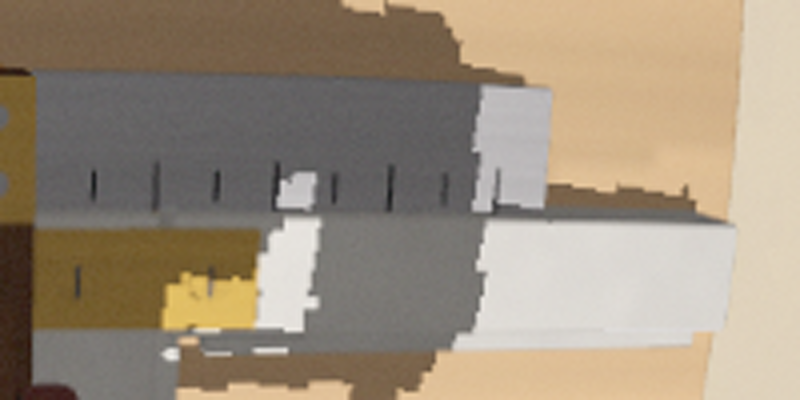

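```bash
python3 - <<'E'
from h import *
d=np.load('w11.npz',allow_pickle=True);im,st=d['im'].item(),d['st'].item()
uv=crop2px([[735,227],[490,219.5],[325,217.5],[690,333]],270,120,4)
w=unproj(im,st,uv,.022)[:,:2]-F; c,s=np.cos(YF),np.sin(YF); print((w@np.array([[c,-s],[s,c]])*1000).round(1))
uv=crop2px([[549,208],[475,210.5],[38,211]],270,120,4)
w=unproj(im,st,uv,st['eef_pos'][2]+.004+.010)[:,:2]-F;print((w@np.array([[c,-s],[s,c]])*1000).round(1))
a=cv2.imread('pics/w11.png')[150:200,270:460].astype(float)/255
cv2.imwrite('pics/c19.png',cv2.resize((np.clip(a*1.3,0,1)**.6*255).astype(np.uint8),None,fx=4.2,fy=8,interpolation=cv2.INTER_CUBIC))
E
```

```text
[[  0.6 128.7]
 [  0.3  76.3]
 [  0.4  46.8]
 [ 20.4 121.2]]
[[-1.  90.5]
 [-0.3 75.9]
 [ 0.6  1. ]]
```

View pics/c19.png

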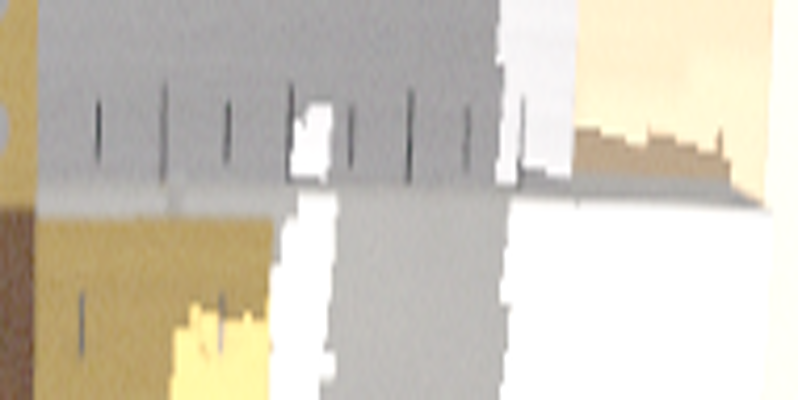

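```bash
python3 - <<'E'
from h import *
d=np.load('w11.npz',allow_pickle=True);im,st=d['im'].item(),d['st'].item()
c,s=np.cos(YF),np.sin(YF)
def W(x,y,z): return [F[0]+(c*x-s*y)/1000,F[1]+(s*x+c*y)/1000,z/1000]
for y in (5,60,85,130):
    q=proj(im,st,[W(.5,y,6),W(.5,y,st['eef_pos'][2]*1000+14),W(.5,y,22)]); print(y,((q-[270,150]+.5)*[4.2,8]-.5).round(0).tolist())
E
```

```text
5 [[61.0, 160.0], [66.0, 181.0], [70.0, 193.0]]
60 [[388.0, 166.0], [409.0, 187.0], [421.0, 199.0]]
85 [[520.0, 171.0], [547.0, 192.0], [561.0, 204.0]]
130 [[728.0, 182.0], [760.0, 203.0], [777.0, 214.0]]
```

```bash
python3 - <<'E'
import cv2,numpy as np
rows=[]
for n in (7,8,9,10,11):
    a=cv2.imread(f'pics/w{n}.png')[130:185,370:430]
    rows.append(cv2.resize(a,None,fx=4,fy=4,interpolation=cv2.INTER_CUBIC)); 
b=[cv2.resize(cv2.imread(f'pics/w{n}.png')[130:185,232:292],None,fx=4,fy=4,interpolation=cv2.INTER_CUBIC) for n in (7,9,11)]
im=np.vstack([np.hstack(rows[0:1]+rows[3:5]),np.hstack(b)])
for k in range(0,440,20): im[k,::4]=(0,0,255)
cv2.imwrite('pics/cmp.png',im)
E
```

```text
(no output)
```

View pics/cmp.png

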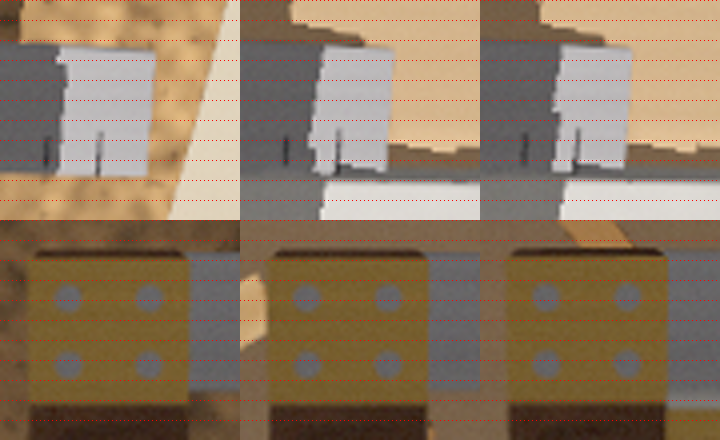

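```bash
python3 - <<'E'
from h import *
def avg(n=5):
    L=[]
    for k in range(n):
        bot.hold(.04); s=bot.state(); L.append(np.r_[inframe(s)[0],inframe(s)[1],yawof(s)])
    return np.mean(L,0).round(3)
for dy in (0,.008,.016,.024):
    p=tgt(4.2,2.5,Z,YF+dy); bot.move_l(p,feed=.03,frame=OR(YF+dy)) ; print(dy,avg())
im,st=snap('wrist','w12.png'); np.savez('w12.npz',im=im,st=st)
E
```

```text
0 [  0.594   0.4   -11.276 -10.19    0.93    0.067   0.113]
0.008 [  0.504   0.16  -12.314 -10.788   0.886  -0.273   0.12 ]
0.016 [  0.496  -0.066 -12.436 -11.37    1.476  -0.451   0.128]
0.024 [  0.588  -0.424 -12.382 -12.246   2.53   -0.564   0.135]
```

```bash
python3 - <<'E'
from h import *
def avg(n=5):
    L=[]
    for k in range(n):
        bot.hold(.04); s=bot.state(); L.append(np.r_[inframe(s)[0],inframe(s)[1],yawof(s)])
    return np.mean(L,0).round(3)
for dy in (0,):
    p=tgt(4.2,2.2,Z,YF+dy); bot.move_l(p,feed=.03,frame=OR(YF+dy)) ; print(dy,avg())
im,st=snap('wrist','w13.png'); np.savez('w13.npz',im=im,st=st); print(st['clock'])
L=[]
for n in (11,12,13):
    a=cv2.imread(f'pics/w{n}.png')[158:188,270:460].astype(float)/255
    L.append(cv2.resize((np.clip(a*1.3,0,1)**.6*255).astype(np.uint8),None,fx=4.2,fy=6,interpolation=cv2.INTER_CUBIC))
cv2.imwrite('pics/cmp2.png',np.vstack(L))
E
```

```text
0 [  0.746   0.294 -11.     -9.656   1.142   0.183   0.113]
30.8833
```

View pics/cmp2.png

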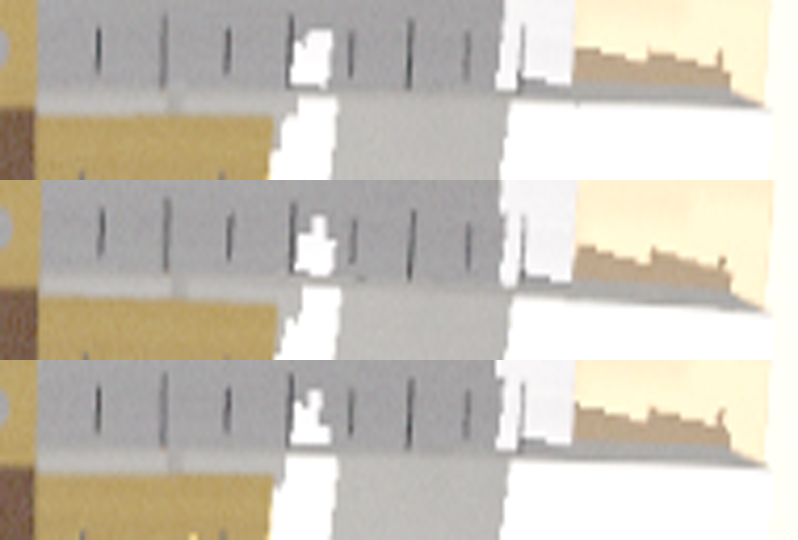

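```bash
python3 - <<'E'
from h import *
bot.move_l(tgt(-1,-2,Z),feed=.05); bot.move_l(tgt(-8,-8,Z),feed=.08)
bot.move_l(tgt(-8,-8,.05),feed=.15)
bot.move_l(tgt(40,-85,.12),feed=.25); bot.hold(.2)
im,st=snap('wrist','w14.png'); np.savez('w14.npz',im=im,st=st); show()
E
```

```text
32.8 p [558.9 -81.8 118.8] yaw 0.1151 F [ 1.5 -1.  -2.5] M [ 0.039  0.027 -0.001] op 0.18
```

View pics/w14.png

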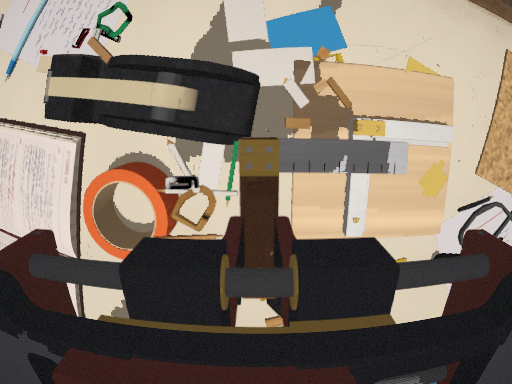

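```bash
python3 - <<'E'
import cv2,numpy as np
a=cv2.imread('pics/w14.png')
cv2.imwrite('pics/d1.png',cv2.resize(a[110:145,340:460],None,fx=6.5,fy=10,interpolation=cv2.INTER_CUBIC))
cv2.imwrite('pics/d2.png',cv2.resize(a[110:242,335:385],None,fx=9,fy=4.5,interpolation=cv2.INTER_CUBIC))
E
```

```text
(no output)
```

View pics/d1.png

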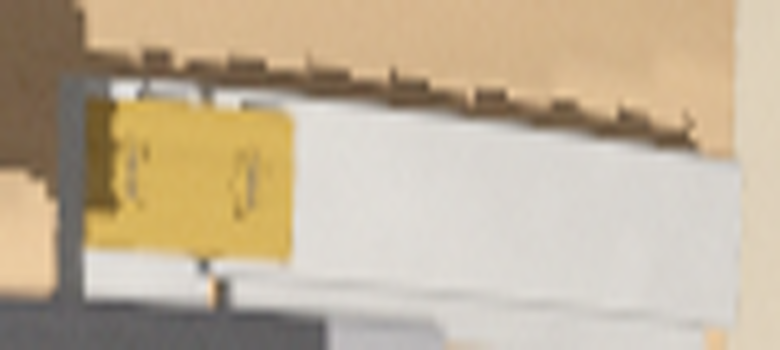

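View pics/d2.png

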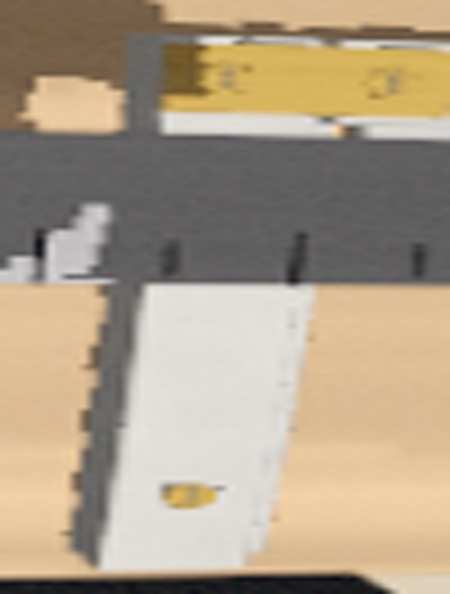

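```bash
python3 - <<'E'
from h import *
d=np.load('w14.npz',allow_pickle=True);im,st=d['im'].item(),d['st'].item()
def px(P,x0,y0,fx,fy): P=np.array(P,float);return (P+.5)/[fx,fy]-.5+[x0,y0]
f=unproj(im,st,px([[162,42],[146,285],[125,415],[100,567]],335,110,9,4.5),.022)[:,:2]
l=unproj(im,st,px([[82,82],[215,90],[300,99],[480,122],[600,140],[740,161]],340,110,6.5,10),.022)[:,:2]
print((f*1000).round(1).tolist(),(l*1000).round(1).tolist())
af=np.polyfit(f[:,0],f[:,1],1)[0]; al=np.polyfit(l[1:,1],l[1:,0],1)[0]
print('fixed yaw',np.arctan(af),'loose yaw',-np.arctan(al),np.linalg.norm(f[3]-f[0]),np.linalg.norm(l[5]-l[0]))
E
```

```text
[[479.1, 5.2], [535.0, 12.2], [566.2, 15.5], [604.9, 20.3]] [[477.9, 4.6], [474.8, 27.3], [473.1, 42.4], [469.1, 76.7], [466.2, 101.6], [462.2, 133.3]]
fixed yaw 0.11879942615280982 loose yaw 0.1183089543283618 0.1267200803236575 0.12961427676364215
```

```bash
python3 - <<'E'
from h import *
own=np.array([[-22,-24,20],[-22,0,20],[-22,90,10],[0,90,10],[0,0,10]])/1000.
def load(n): d=np.load(f'w{n}.npz',allow_pickle=True);return d['im'].item(),d['st'].item()
f7=crop2px([[28,35],[188,34]],232,130,4); b7=crop2px([[155,52],[149,175]],370,130,4); r7=crop2px([[237,212]],220,120,4)
f11=crop2px([[28,35],[187,34]],232,130,4); b11=crop2px([[151,46],[146,167]],370,130,4); r11=crop2px([[36,211]],270,120,4)
im,st=load(7)
def W(st,p):
    g=np.array([.0325+p[0],-.012+p[1],-.004-p[4]]) # tcp in own
    q=R.from_euler('xz',[p[3],yawof(st)+p[2]]).as_matrix()
    return st['eef_pos']+(own-g)@q.T
for n,uv in ((7,np.r_[f7,b7,r7]),(11,np.r_[f11,b11,r11])):
    im,st=load(n)
    for fr in (0,1):
        fun=lambda p:(proj(im,st,W(st,np.r_[p[:3],p[3]*fr,0]))-uv).ravel()
        r=least_squares(fun,np.zeros(4)); print(n,fr,r.x.round(4),abs(r.fun).max().round(2), 'sq yaw',yawof(st)+r.x[2])
E
```

```text
7 0 [0.0002 0.0003 0.0008 0.    ] 0.85 sq yaw 0.023344883686744724
7 1 [0.0002 0.0002 0.0012 0.0052] 0.92 sq yaw 0.023686008750773837
11 0 [ 0.0002 -0.0001  0.012   0.    ] 0.88 sq yaw 0.12468515599443175
11 1 [ 0.0001 -0.      0.0114 -0.0092] 0.71 sq yaw 0.12413079102714064
```

```bash
python3 - <<'E'
from h import *
bot.move_pose([.4403,.2707,.10],OR(.0225)); show()
bot.move_l([.4403,.2707,.004],feed=.12); bot.hold(.2); b=show('near')
z=.004
while z>-.006:
    z-=.001; bot.move_l([.4403,.2707,z],feed=.03); bot.hold(.08); s=bot.state(); print(round(z,3),s['wrist_force'].round(1),s['eef_pos'][2].round(4))
    if s['wrist_force'][2]>0.5: break
im,st=snap('wrist','w15.png')
a=cv2.imread('pics/w15.png'); cv2.imwrite('pics/w15.png',a)
E
```

```text
34.19 p [440.8 270.  100.1] yaw 0.0217 F [-0.2 -0.4 -1.6] M [ 0.014 -0.074 -0.029] op 0.179
near 35.34 p [440.9 271.    5. ] yaw 0.0225 F [-0.3 -0.4 -1.5] M [-0.039 -0.063  0.019] op 0.184
0.003 [ 0.  -1.6 -2.9] 0.003
0.002 [-0.3 -0.3 -2.4] 0.0019
0.001 [-0.3 -0.4 -2.2] 0.0009
0.0 [ 0.2  0.7 -2.8] 0.0
-0.001 [-3.8 -1.2  6.1] -0.0
```

View pics/w15.png

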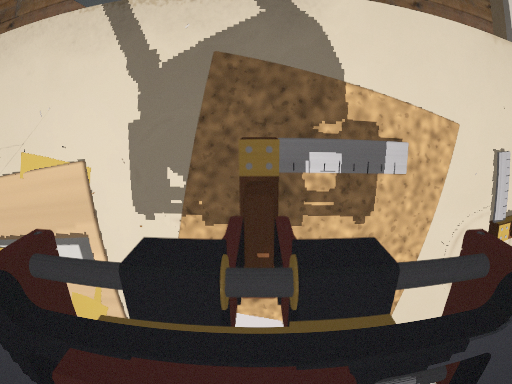

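```bash
python3 - <<'E'
from h import *
bot.move_l([.4403,.2707,-.0003],feed=.03)
bot.move_gripper(1.0); show('open')
bot.move_l([.4403,.2707,.10],feed=.12)
bot.move_pose([0.56,0.18,0.2],DN); bot.hold(.2)
im,st=snap('wrist','w16.png'); np.savez('w16.npz',im=im,st=st); show()
im,st=snap('top','t16.png')
E
```

```text
open 38.49 p [ 4.403e+02  2.707e+02 -3.000e-01] yaw 0.0225 F [-0.1  0.6  0.4] M [0.033 0.028 0.044] op 1.002
 40.48 p [559.  180.9 199.2] yaw 0.0017 F [-0.1  0.4 -0.4] M [ 0.001 -0.003 -0.025] op 1.004
```

View pics/w16.png

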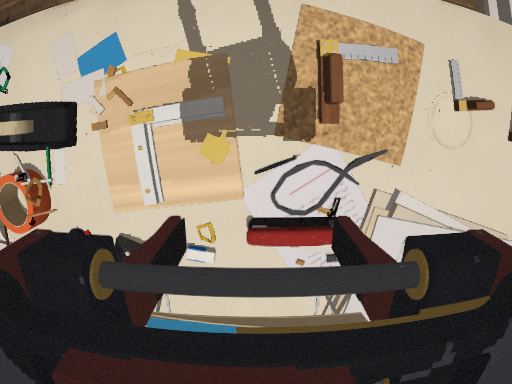

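```bash
python3 - <<'E'
from h import *
bot.move_pose([0.59,0.06,0.12],DN); bot.hold(.25)
im,st=snap('wrist','w17.png'); np.savez('w17.npz',im=im,st=st); show()
a=cv2.imread('pics/w17.png')
cv2.imwrite('pics/e1.png',cv2.resize(a[50:85,195:335],None,fx=5.5,fy=10,interpolation=cv2.INTER_CUBIC))
cv2.imwrite('pics/e2.png',cv2.resize(a[60:210,190:250],None,fx=8,fy=4,interpolation=cv2.INTER_CUBIC))
E
```

```text
41.47 p [590.4  61.3 121.2] yaw 0.0017 F [ 0.  -0.4  0.3] M [ 0.038  0.013 -0.016] op 1.002
```

View pics/e1.png

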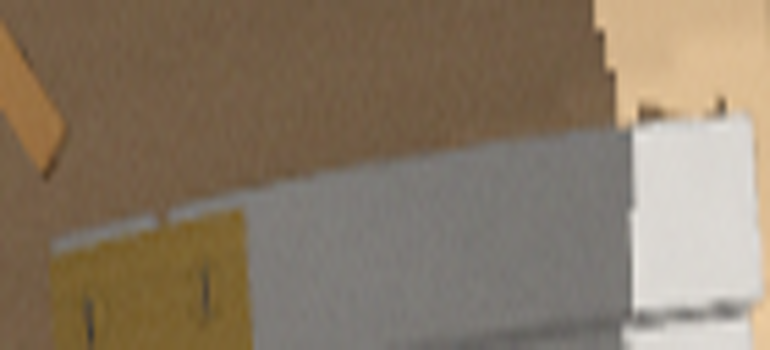

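View pics/e2.png

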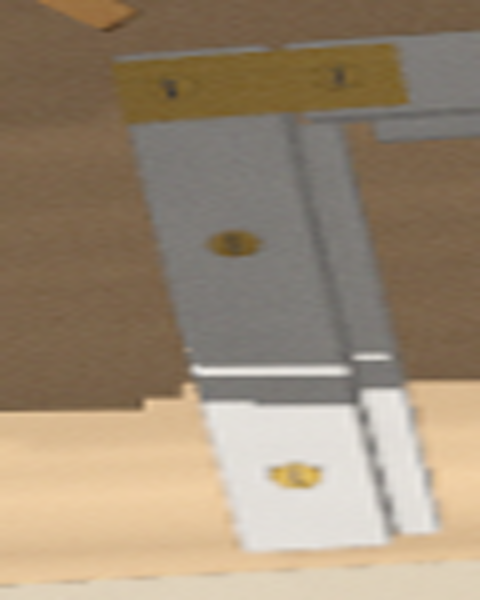

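```bash
python3 - <<'E'
from h import *
d=np.load('w17.npz',allow_pickle=True);im,st=d['im'].item(),d['st'].item()
def px(P,x0,y0,fx,fy): P=np.array(P,float);return (P+.5)/[fx,fy]-.5+[x0,y0]
f=unproj(im,st,px([[116,58],[131,128],[163,255],[195,370],[243,549]],190,60,8,4),.022)[:,:2]
l=unproj(im,st,px([[52,245],[170,213],[300,178],[400,156],[500,141],[610,130],[748,118]],195,50,5.5,10),.022)[:,:2]
print((f*1000).round(1).tolist(),(l*1000).round(1).tolist())
print(np.arctan(np.polyfit(f[:,0],f[:,1],1)[0]),-np.arctan(np.polyfit(l[1:,1],l[1:,0],1)[0]), -np.arctan(np.polyfit(l[[0,6],1],l[[0,6],0],1)[0]))
E
```

```text
[[477.7, 5.8], [495.8, 7.8], [528.3, 11.6], [557.7, 15.2], [604.9, 20.2]] [[477.6, 5.8], [475.1, 27.6], [471.9, 51.1], [469.6, 69.2], [467.6, 87.3], [465.7, 107.5], [462.9, 133.5]]
0.1137030855580144 0.1130457661041667 0.11477494844476427
```

```bash
python3 -c "
from h import *
print(bot.hand_in()); show()"
```

```text
the job is handed in; nothing more can be done
None
the job is handed in; nothing more can be done
```

I handed the job in at about 41.5 s of the 58 s. The corner is square as far as I can measure, and the try square is back flat on the cork mat.

**First grasp:** It closed on nothing. The fingers end about 35 mm above the stated TCP, so I gripped again about 27 mm lower, and the opening then read 0.18, which matches the 16 mm rib.

**Pressing:** I set the square round the corner and pushed the stock and then the blade against the rails until they stopped. I held both at about 11–12 N for over a second. The moment about the vertical axis showed the stock pressing along its face, not just at one end.

**Putting it down:** I lowered the square to its starting place on the mat, let go only after feeling contact, and moved the arm clear.

**Last checks:**
- **Corner:** The two rails measured 0.1137 and 0.1130 rad in the final image, so they are parallel to the square's axes to about 0.001 rad, though edge picking is only good to about 0.005 rad.
- **Square:** In the final wrist image it lies flat and wholly on the mat.
- **Bystanders:** I saw nothing moved in the final views, but I did not measure their positions again.

**One check disagreed:** While pressed, the square's yaw measured 0.124 rad against 0.114–0.119 rad for the rails. That could mean a gap of up to about 0.5–1 mm at the blade's end. It is close to the limit of what I can measure, and I did not settle it.

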